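# Shim a rocking bench shaker

### The job

The bench shaker rocks because the foot under its yellow-dotted corner is too short. Without gripping or lifting anything, push the orange wedge along the bench with the fingertips, thin end first, under that foot until it is snug, then press down firmly on the yellow-dotted corner for about a second to prove that the shaker no longer rocks; if the corner still sinks, push the wedge farther in and press again. Leave the wedge snugly in place and the shaker level where it stands, disturb nothing else, and finish with the hand clear.

Things in the scene. Friction and masses are not known exactly. Their poses are not given: they have to be found in the camera images.
- shaker: White square bench shaker, 160 x 160 mm, smooth black top 75 mm up, 2.6 kg, loose. Origin on the bench under its centre; x points from its front panel (screen, knob) to its back, y left, z up. Four round rubber feet, 22 mm across, 58 mm from the centre in x and y; housing's underside 19 mm up. It starts level on three domed feet; the flat front-left one (-58, +58 mm) is short
- marked_corner (a point): 14 mm yellow dot on the shaker's top (75 mm up), right above the centre of the short foot, 22 mm in from the front and left faces. That foot's underside hangs 5 to 9 mm above the bench (unknown, differs each time): unshimmed, a press here of 2 to 4 N sinks the corner by that gap, and it tips back when let go; shimmed, it sinks less than 1.5 mm under 15 N
- wedge: Orange plastic shim wedge lying flat, 100 mm long, 44 mm wide, 0.14 kg. Origin on its underside at mid length; x points to the thin end, z up. Its 80 mm taper falls from 14 mm high at the heel to 2 mm at the thin end (slope 0.15); the heel is a block 20 mm long, 44 mm wide, 22 mm high. The shaker's feet grip the bench better than the wedge does
- wedge_heel (a point): Middle of the wedge's flat back face (44 mm wide, 22 mm high), 11 mm above the bench: where to push it. Free, it slides with under 1 N; snug under the foot, the push rises within a few mm to 5 N or more, and beyond about 9 to 14 N it starts to jack the shaker up
- wedge_tip (a point): Middle of the wedge's thin end, 1 mm above the bench. At the start it points at the short foot, 20 to 50 mm short of it, up to 20 mm off its line and up to 0.12 rad askew
- tin: Small round white tin, 47 mm across, 21 mm high, loose bystander; origin centre of underside
- vial: Small glass vial with a black cap, 18 mm across, 53 mm high, loose bystander; origin centre of underside
- bottle: Brown dropper bottle with a black bulb, 30 mm across, 92 mm high, loose bystander; origin centre of underside
- swab_jar: Jar of cotton swabs, 62 mm across, 89 mm high, loose bystander; origin centre of underside
- paint_tube_red: Paint tube with a red band and black cap lying flat, 23 x 98 x 20 mm, loose bystander; origin at its underside
Not all that is in view belongs to the job. What is meant by the wedge is not pink, and is the larger of those in its own colour.

How it is judged:
By the outcome, as a careful person would: the job done as asked, in the order asked, and still so for the second after the job is handed in, with the robot touching nothing.
It also fails if it takes over 54 s, if anything falls off the work surface, if the arm or the gripper's body presses on something with over 40 N, if the wrist force passes 120 N, or if a joint passes its speed limit or range.

### The arm

A 6-joint arm with a two-finger parallel gripper is mounted at the origin on a cart in front of the work surface, level with it; the furniture and walls round the work are solid. World frame = base frame: x ahead of the robot, y to its left, z up, the work surface at z = 0. Lengths are in m, angles in rad, forces in N, time in s.
With the tool pointing down it reaches from about 0.2 to 0.875 m from the base axis. Payload 3.4 kg.
Tool frame: the origin (TCP) lies at the very end of the fingers, on their centre line; the grasp point (between the pads) lies 19 mm behind it; z points along the fingers, y is the line along which they close (so a half turn about z gives the same grasp; the last joint's range is limited). The gripper opens to 94 mm and grips with 3 to 60 N. Pads are 16 mm wide; open, the fingers measure 119 mm over their backs; the gripper's body (75 mm by 177 mm) begins 78 mm behind the grasp point.
Start: joints at [1.078, 0.276, 1.505, -0, 1.361, -0.121], TCP at [0.209, 0.536, 0.205] pointing down, gripper open.
Joint ranges: [-2.89, 2.89], [-0.75, 2.08], [0.22, 2.7], [-1.18, 4.32], [0.11, 2.71], [-2.7, 2.7]. Speed limits (rad/s): [2.57, 2.57, 3.14, 3.14, 3.14, 3.14].

### API

Orientations are given as a rotation vector (axis times angle).
In Python, from cell import arm gives the robot as it stands. The module is installed in compiled form; this text tells all that it offers.
- The arm moves only by the tool step_arm, never from a script. Its argument "deltas" is text: rows parted by semicolons, each of 6 numbers parted by spaces: the shift along the tool's x, y, z in m, then the turn, a rotation vector about the tool's x, y, z in degrees. In form: dx dy dz wx wy wz; .... A call has 1 to 12 rows; each row shifts and turns the commanded pose from where the row before left it, along the tool's axes as they then stand; what a row does not reach is not made up. A row lasts 1/12 s, in which the tool goes at most 41.7 mm and 7.16 degrees, less where a joint would pass 70% of its speed; a pose out of reach is approached as far as the arm can. A call is refused whole if a number of a shift passes 0.0417 or a number of a turn 7.16, either way. A call with a gripper value outside its range is refused whole. "grip" is the finger opening in m, from 0 to 0.094, set as the call begins (left out, the last holds). The fingers move at their own pace and stop on an object; "grip_force" is the grip in N (left out, the last holds). Time passes only in rows, so rows that do not move let the fingers close. It gives the time, the measured TCP pose, the force, the opening and the grip force at its end, in the units of the state.
- arm.get_obs(): the state, without advancing time (a new reading comes with each control period).
- arm.grab_frame(name): name is "scene" or "top" or "wrist"; returns (picture, depth): 420x560x3 uint8, red, green, blue; 420x560 float32, m along the optical axis (not along the pixel's ray), 0 where there is no reading.
- arm.camera_params(name): a dict with "intrinsics" (3x3 intrinsics, pixels), "rvec" (rotation vector, rad) and "tvec" (3), from world to camera coordinates, as OpenCV has them. Camera axes: x right, y down, z forward; pixel columns grow to the right and rows downward; lengths in m; the calibration is good to about 2 mm. A picture is of the moment at which its call begins: read the wrist's pose just before it. camera_params takes no time and is no camera call; for the wrist camera it gives the pose at the moment of the call.
- arm.hand_in(): hands the job in; it is judged then, once.
The state is a dict: "t": time; "qpos": joint angles; "joint_velocities": joint speeds; "tau": joint torques, N m; "tcp_pos": TCP position; "tcp_rot": TCP orientation; "contact_force": force on the tool from outside, world axes, zero at the start; "torque": the same for the moment, N m; "width": finger opening in m; "grasp_force": force on a finger pad.
Only numpy, scipy, OpenCV 4.12 (cv2) and the standard library are available. Lean on these libraries where they do the work, as an engineer would, in place of code of your own. Each camera call takes 0.05 s, during which the arm holds its last target. There are 200 camera calls.

## Working session

There is one attempt and no reset: what is moved stays moved. The work goes in short steps, Python scripts to look and compute and a tool call to move; the robot and the scene stay as the last step left them, time stands still between calls to the robot, and variables do not carry over. Pictures are saved under pics/ and viewed, at most 10 in all, crops included, and the job is handed in when it is done.

Besides the shell and the picture viewer there is one more tool, called in YAML: its name, and indented under it one key for each argument. step_arm: Moves the arm, as the interface text tells. Its arguments: {"type":"object","properties":{"deltas":{"type":"string"},"grip":{"type":"number"},"grip_force":{"type":"number"}},"required":["deltas"]}

```bash
mkdir -p pics; cat > h.py <<'E'
import numpy as np, cv2
from cell import arm
def cam(n):
    p=arm.camera_params(n); R,_=cv2.Rodrigues(np.array(p["rvec"],float)); return np.array(p["intrinsics"]),R,np.array(p["tvec"],float).ravel()
def grab(n,f):
    c=cam(n); im,d=arm.grab_frame(n); cv2.imwrite(f"pics/{f}.png",im[:,:,::-1]); np.savez(f"pics/{f}.npz",im=im,d=d,K=c[0],R=c[1],t=c[2]); return im,d,c
def load(f):
    z=np.load(f"pics/{f}.npz"); return z["im"],z["d"],(z["K"],z["R"],z["t"])
def px(c,d,u,v):
    K,R,t=c; z=d[int(round(v)),int(round(u))]; p=np.linalg.inv(K)@[u,v,1]*z; return R.T@(p-t)
def plane(c,u,v,h):
    K,R,t=c; r=R.T@(np.linalg.inv(K)@[u,v,1]); o=-R.T@t; return o+r*(h-o[2])/r[2]
def cloud(c,d):
    K,R,t=c; v,u=np.indices(d.shape); P=np.stack([u,v,np.ones_like(u)],-1)@np.linalg.inv(K).T*d[...,None]; return (P-t)@R
E
python3 - <<'E'
from h import *
a=grab("top","top0")[0];b=grab("scene","sc0")[0]
for n in("top","scene"):
    K,R,t=cam(n);print(n,K[0,0],-R.T@t,R[2])
o=arm.get_obs();print(o["t"],o["tcp_pos"],o["tcp_rot"],o["contact_force"])
E
```

```text
top 461.2386528398643 [4.63794658e-01 6.65079241e-04 1.32968131e+00] [ 8.67130319e-02  1.92820699e-04 -9.96233312e-01]
scene 449.8028118993649 [-0.04924224 -0.31425579  0.83686597] [ 0.599929    0.2942746  -0.74396751]
0.1 [0.20867247 0.53527281 0.20470598] [-5.80616175e-01 -3.08696490e+00  2.38461866e-03] [-0.4032904  -0.04627785  0.76954369]
```

View pics/top0.png

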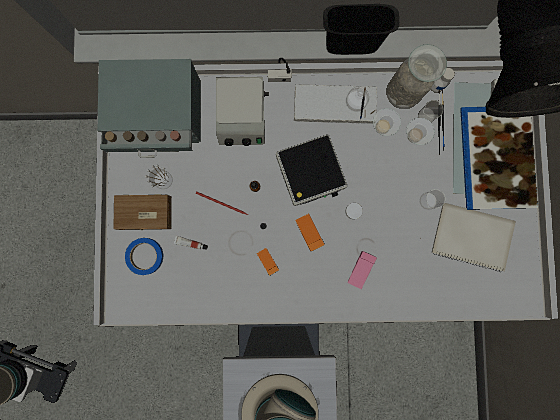

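View pics/sc0.png

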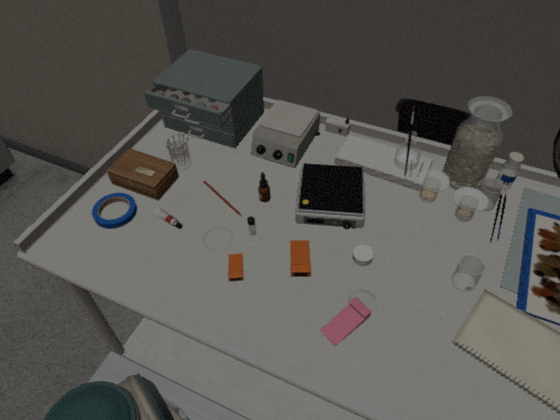

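Top view: large orange wedge at (311,232), small orange one at (267,262), pink one at (362,269); shaker at (312,170) with its yellow dot at (299,195). The larger orange one fits the description. I'll confirm in an enlarged crop.

```bash
python3 - <<'E'
from h import *
im,d,c=load("top0")
cv2.imwrite("pics/c1.png",cv2.resize(im[125:285,240:380,::-1],None,fx=5,fy=5,interpolation=cv2.INTER_CUBIC)[:800].copy()[:, :])
x=cv2.resize(im[130:280,235:385,::-1],(600,600),interpolation=cv2.INTER_CUBIC);x=np.clip(x.astype(float)*1.6,0,255).astype(np.uint8);cv2.imwrite("pics/c1.png",x)
P=cloud(c,d)
hsv=cv2.cvtColor(im,cv2.COLOR_RGB2HSV)
for nm,lo,hi in(("or",(5,150,80),(18,255,255)),("ye",(22,120,80),(35,255,255))):
    m=cv2.inRange(hsv,lo,hi);n,l,s,ce=cv2.connectedComponentsWithStats(m)
    for i in range(1,n):
        if s[i,4]>8: q=P[l==i]; print(nm,ce[i],s[i],np.median(q,0),q[:,2].max(),cv2.minAreaRect(np.argwhere(l==i)[:,::-1].astype(np.float32)))
E
```

```text
or [487.  119.5] [485 118   5   5  12] [ 0.82248495 -0.61634604  0.01140582] 0.01434453235870974 ((486.9000549316406, 119.69999694824219), (3.1622774600982666, 5.0596442222595215), 71.56504821777344)
or [506.95 137.05] [503 134   8   6  20] [ 0.76747453 -0.67096957  0.01262857] 0.018312205933848875 ((506.5, 136.5), (7.0, 5.0), -0.0)
or [477.89473684 139.47368421] [474 138  10   5  19] [ 0.76338625 -0.58571584  0.0125608 ] 0.01705885851008477 ((478.22314453125, 139.01541137695312), (2.9768331050872803, 9.302604675292969), 60.2551155090332)
or [479.5        187.68181818] [475 184  13   9  44] [ 0.6230499  -0.58111587  0.01281238] 1.3296813138823405 ((480.7500305175781, 187.74998474121094), (6.957010269165039, 12.332881927490234), 71.56504821777344)
or [142.5 195. ] [131 195  24   1  24] [0.60999167 0.37439223 0.04989643] 0.0559058771983406 ((142.5, 195.0), (23.0, 0.0), 180.0)
or [309.4184261  232.22648752] [296 214  28  37 521] [ 0.50102457 -0.09209712  0.00976237] 1.3296813138823405 ((309.3000183105469, 232.09999084472656), (34.435447692871094, 14.758047103881836), 63.43495178222656)
or [267.4375     261.23897059] [257 248  22  27 272] [0.42056582 0.0286469  0.00731403] 1.3296813138823405 ((267.3860168457031, 261.233154296875), (25.26552963256836, 10.797234535217285), 59.74356460571289)
ye [298.86363636 194.31818182] [297 192   5   6  22] [ 0.60346042 -0.06112253  0.07536764] 0.07852342405588003 ((298.8000183105469, 194.40000915527344), (4.4721360206604, 4.472135543823242), 26.56505012512207)
```

View pics/c1.png

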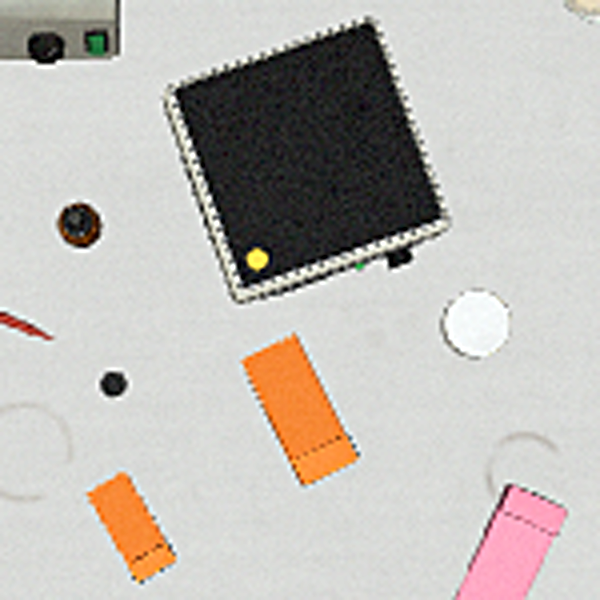

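The crop confirms it: the larger orange wedge has its tip corners at crop (243,360),(296,335) and heel corners at (307,486),(357,460). It points at the yellow dot at (257,259). The smaller orange wedge and the pink one are decoys.

```bash
cat >> h.py <<'E'
def rep(c,f,tip,heel,dot):
    t=[plane(c,*f(*p),.002)[:2] for p in tip]; h=[plane(c,*f(*p),.022)[:2] for p in heel]; y=plane(c,*f(*dot),.075)[:2]
    T=np.mean(t,0);H=np.mean(h,0);u=(T-H)/np.linalg.norm(T-H);w=y-T;n=np.array([-u[1],u[0]])
    print("tip",T,"heel",H,"len",np.linalg.norm(T-H),"w",np.linalg.norm(t[0]-t[1]),np.linalg.norm(h[0]-h[1]),"head",np.arctan2(u[1],u[0]),"dot",y,"fwd",w@u,"lat",w@n)
E
python3 - <<'E'
from h import *
im,d,c=load("top0")
f=lambda u,v:((u+.5)/4-.5+235,(v+.5)/4-.5+130)
rep(c,f,[(243,360),(296,335)],[(307,486),(357,460)],(257,259))
s=[plane(c,*f(*p),.075)[:2] for p in((237,296),(448,224),(373,20),(167,92))]
print(s);print(px(c,d,310,170))
e=s[2]-s[1];e2=s[3]-s[0];print(np.linalg.norm(e),np.arctan2(e[1],e[0]),np.arctan2(e2[1],e2[0]),np.mean(s,0))
K,R,t=cam("wrist");o=arm.get_obs();import scipy.spatial.transform as S
Rt=S.Rotation.from_rotvec(o["tcp_rot"]).as_matrix();print(Rt);print("cam in tool",Rt.T@(-R.T@t-o["tcp_pos"]),Rt.T@R.T,K)
E
```

```text
tip [ 0.54647508 -0.072273  ] heel [ 0.45588745 -0.1135742 ] len 0.0995585566735068 w 0.042326135473542865 0.03985876619826194 head 0.42777048637610376 dot [ 0.60267626 -0.06086561] fwd 0.05586933654288293 lat -0.012935177739623466
[array([ 0.57746493, -0.0467392 ]), array([ 0.62489028, -0.19213538]), array([ 0.76779131, -0.14418633]), array([ 0.71938532, -0.00097192])]
[ 0.6687119  -0.09228155  0.08050101]
0.1507309379357632 0.3237355126564742 0.31195601144118096 [ 0.67238296 -0.09600821]
[[-9.31664389e-01  3.63319243e-01 -7.70462368e-04]
 [ 3.63320000e-01  9.31663361e-01 -1.40004551e-03]
 [ 2.09148083e-04 -1.58429694e-03 -9.99998723e-01]]
cam in tool [ 0.07354884  0.00041109 -0.1787244 ] [[ 1.69367793e-03 -9.67799379e-01 -2.51717091e-01]
 [ 9.99998515e-01  1.71948914e-03  1.17413114e-04]
 [ 3.19192465e-04 -2.51716916e-01  9.67800854e-01]] [[295.75764338   0.         282.27299708]
 [  0.         295.75764338 208.59420055]
 [  0.           0.           1.        ]]
```

step_arm:
  deltas: "-.0271 -.0274 0 0 0 0;-.0271 -.0274 0 0 0 0;-.0271 -.0274 0 0 0 0;-.0271 -.0274 0 0 0 0;-.0271 -.0274 0 0 0 0;-.0271 -.0274 0 0 0 0;-.0271 -.0274 0 0 0 0;-.0271 -.0274 0 0 0 0;-.0271 -.0274 0 0 0 0"
  grip: 0.015

```text
t: 0.85
tcp_pos: [0.3465, 0.2156, 0.2053]
tcp_rot: [-0.58, -3.088, 0.0]
contact_force: [0.7, 0.2, -0.6]
width: 0.0372
grasp_force: 0.0
```

step_arm:
  deltas: "-.0271 -.0274 0 0 0 0;-.0271 -.0274 0 0 0 0;-.0271 -.0274 0 0 0 0;-.0271 -.0274 0 0 0 0;-.0271 -.0274 0 0 0 0;-.0271 -.0274 0 0 0 0;-.0271 -.0274 0 0 0 0;-.0271 -.0274 0 0 0 0;-.0271 -.0274 0 0 0 0"

```text
t: 1.6
tcp_pos: [0.4843, -0.1029, 0.2051]
tcp_rot: [-0.582, -3.087, -0.001]
contact_force: [0.4, 0.3, 1.4]
width: 0.0151
grasp_force: 0.0
```

step_arm:
  deltas: "0 0 0 0 0 7.06;0 0 0 0 0 7.06;0 0 0 0 0 7.06;0 0 0 0 0 7.06;0 0 0 0 0 7.06;0 0 0 0 0 7.06;0 0 0 0 0 7.06;0 0 0 0 0 7.06;0 0 0 0 0 7.06;0 0 0 0 0 7.06"

```text
t: 2.43
tcp_pos: [0.4839, -0.1008, 0.205]
tcp_rot: [-2.264, -2.177, 0.001]
contact_force: [0.4, -0.2, 0.2]
width: 0.0147
grasp_force: 0.0
```

step_arm:
  deltas: "0 0 0 0 0 7.06;0 0 0 0 0 7.06;0 0 0 0 0 7.06;0 0 0 0 0 7.06;0 0 0 0 0 7.06;0 0 0 0 0 7.06;0 0 0 0 0 7.06;0 0 0 0 0 7.06;0 0 0 0 0 7.06;0 0 0 0 0 0;0 0 0 0 0 0"

```text
t: 3.35
tcp_pos: [0.484, -0.1009, 0.2051]
tcp_rot: [-3.068, -0.673, 0.001]
contact_force: [-0.9, -0.2, 0.9]
width: 0.0148
grasp_force: 0.0
```

```bash
python3 - <<'E'
from h import *
grab("wrist","w1");im,d,c=load("w1")
x=cv2.resize(im[:,:,::-1],(800,600),interpolation=cv2.INTER_CUBIC);x=np.clip(x.astype(float)*1.4,0,255).astype(np.uint8);cv2.imwrite("pics/w1b.png",x)
o=arm.get_obs();print(o)
E
```

```text
{'t': 3.4, 'qpos': array([-3.46413971e-01,  1.54605079e-01,  1.66804880e+00,  8.63596498e-05,
        1.31950929e+00,  7.92780338e-01]), 'joint_velocities': array([ 0.00029297, -0.00174957, -0.00322742,  0.00011407, -0.00019847,
        0.00955483]), 'tau': array([-2.87706469e-03, -3.28605902e+01, -2.34204572e+01,  6.16122829e-02,
       -3.88557441e-02,  1.41882125e-02]), 'tcp_pos': array([ 0.48400336, -0.10089297,  0.20522029]), 'tcp_rot': array([-3.06836497e+00, -6.72595733e-01,  6.88095421e-04]), 'contact_force': array([-0.20602501,  0.00944064,  0.68192002]), 'torque': array([-0.04590494,  0.18422   ,  0.01709637]), 'grasp_force': 0.0, 'width': 0.015220392021644597}
```

View pics/w1b.png

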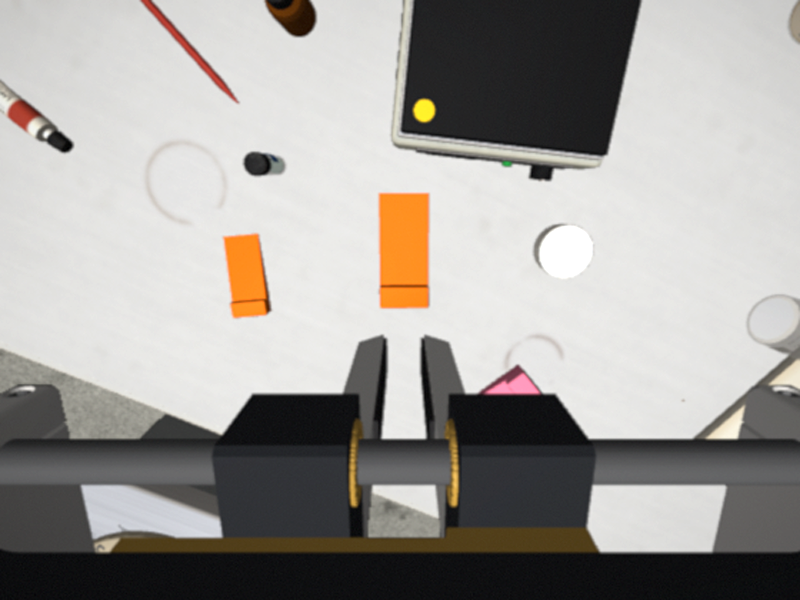

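The wrist view shows the wedge almost aligned with the tool: tip corners (379,194),(429,194), heel back corners (380,307),(428.5,307), dot (424,110). The vial, at (262,163), and the tin are clear of the path.

```bash
python3 - <<'E'
from h import *
im,d,c=load("w1")
f=lambda u,v:((u+.5)*.7-.5,(v+.5)*.7-.5)
rep(c,f,[(379,193.5),(429,193.5)],[(380,307.5),(428.5,307.5)],(424.5,110.5))
s=[plane(c,*f(*p),.075)[:2] for p in((395,139),(604,158))];e=s[0]-s[1];print(s,np.linalg.norm(e),np.arctan2(e[1],e[0])-np.pi/2)
print("two-view dot z:",px(c,d,*f(424.5,110.5)),px(c,d,*f(404,250)),px(c,d,*f(404,297)),"vial",plane(c,*f(258,163),.053),"finger",plane(c,*f(372,340),.205),plane(c,*f(436,340),.205))
from scipy.spatial.transform import Rotation as S
o=arm.get_obs();Rt=S.from_rotvec(o["tcp_rot"]).as_matrix();print(Rt[:,0],np.arctan2(Rt[1,0],Rt[0,0]))
# triangulate dot with top and wrist
c0=load("top0")[2];A=c0[0]@np.c_[c0[1],c0[2]];B=c[0]@np.c_[c[1],c[2]]
def tri(p,q):
    X=cv2.triangulatePoints(A,B,np.array(p,float),np.array(q,float)).ravel();return X[:3]/X[3]
g=lambda u,v:((u+.5)/4-.5+235,(v+.5)/4-.5+130)
print("dot",tri(g(257,259),f(424.5,110.5)),"tip",tri(g(269.5,347.5),f(404,193.5)),"heel",tri(g(332,473),f(404,307.5)))
E
```

```text
tip [ 0.54575861 -0.07207205] heel [ 0.45668028 -0.11355928] len 0.09826565329057552 w 0.043863095904090155 0.04317882364431465 head 0.4358649230856417 dot [ 0.60189909 -0.0613135 ] fwd 0.05543384297925612 lat -0.013949523617215591
[array([ 0.57700257, -0.05073048]), array([ 0.6266953 , -0.18772458])] 0.1457283546017519 0.3479758476788657
two-view dot z: [ 0.60225911 -0.06125449  0.07285429] [ 0.50157483 -0.09253109  0.00938564] [ 0.46561289 -0.10917702  0.02313104] vial [0.52060179 0.0365027  0.053     ] finger [ 0.48406524 -0.08466678  0.205     ] [ 0.49614187 -0.11074901  0.205     ]
[ 9.08305654e-01  4.18306967e-01 -3.47676919e-04] 0.43158060017646876
dot [ 0.60356378 -0.06123322  0.06620137] tip [ 0.54593684 -0.07188527  0.0099336 ] heel [ 0.45586058 -0.11377983  0.01915523]
```

step_arm:
  deltas: "-.026 0 0 0 0 0;-.026 0 0 0 0 0;0 0 .035 0 0 0;0 0 .035 0 0 0;0 0 .035 0 0 0;0 0 .035 0 0 0;0 0 .03 0 0 0;0 0 .018 0 0 0;0 0 .0105 0 0 0;0 0 0 0 0 0;0 0 0 0 0 0"

```text
t: 4.32
tcp_pos: [0.4367, -0.1225, 0.0066]
tcp_rot: [-3.068, -0.67, 0.002]
contact_force: [-0.5, -0.2, 0.9]
width: 0.0153
grasp_force: 0.0
```

step_arm:
  deltas: ".005 0 0 0 0 0;.004 0 0 0 0 0;.002 0 0 0 0 0;.002 0 0 0 0 0;.001 0 0 0 0 0;0 0 0 0 0 0"

```text
t: 4.82
tcp_pos: [0.4502, -0.1167, 0.0073]
tcp_rot: [3.069, 0.669, 0.001]
contact_force: [0.6, -0.8, -0.4]
width: 0.0151
grasp_force: 0.0
```

```bash
python3 - <<'E'
from h import *
o=arm.get_obs();print(o["t"],o["tcp_pos"],o["contact_force"])
grab("wrist","w2");im,d,c=load("w2")
x=cv2.resize(im[:,:,::-1],(800,600),interpolation=cv2.INTER_CUBIC);x=np.clip(x.astype(float)*1.4,0,255).astype(np.uint8);cv2.imwrite("pics/w2b.png",x)
E
```

```text
4.8167 [ 0.4501739  -0.11669329  0.00726621] [ 0.62807289 -0.77313192 -0.37182347]
```

View pics/w2b.png

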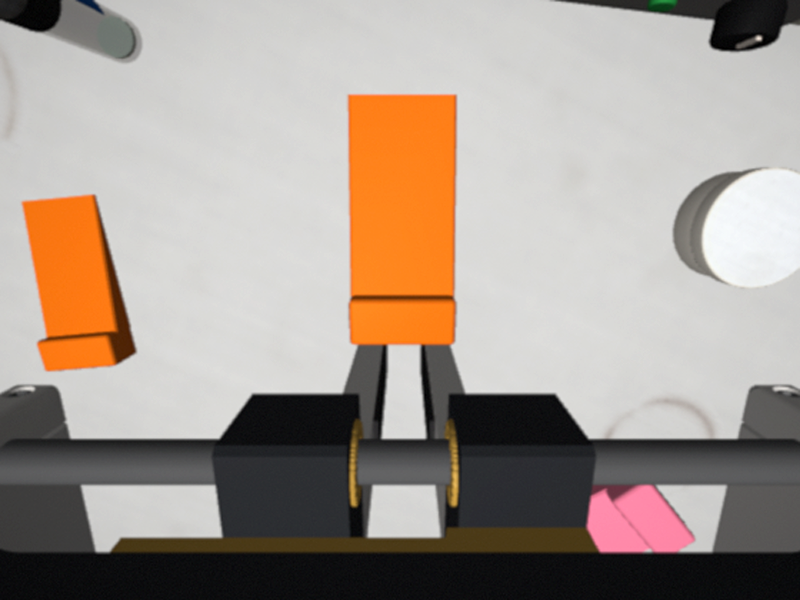

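Fingertips are at the heel's back face (404,345) and centred. Now a steering push: about 26 mm ahead while turning clockwise 7.6°.

step_arm:
  deltas: ".0015 0 0 0 0 0;.0022 -.00055 0 0 0 .69;.0022 -.00055 0 0 0 .69;.0022 -.00055 0 0 0 .69;.0022 -.00055 0 0 0 .69;.0022 -.00055 0 0 0 .69;.0022 -.00055 0 0 0 .69;.0022 -.00055 0 0 0 .69;.0022 -.00055 0 0 0 .69;.0022 -.00055 0 0 0 .69;.0022 -.00055 0 0 0 .69;.0022 -.00055 0 0 0 .69"

```text
t: 5.87
tcp_pos: [0.4716, -0.1016, 0.0069]
tcp_rot: [-3.107, -0.462, -0.0]
contact_force: [-0.7, 0.1, 1.2]
width: 0.0148
grasp_force: 0.2
```

```bash
python3 - <<'E'
from h import *
from scipy.spatial.transform import Rotation as S
o=arm.get_obs();print(o["t"],o["tcp_pos"],o["contact_force"])
Rt=S.from_rotvec(o["tcp_rot"]).as_matrix();print(Rt[:,0],np.arctan2(Rt[1,0],Rt[0,0]))
im,d,c=grab("wrist","w3")
x=cv2.resize(im[:,:,::-1],(800,600),interpolation=cv2.INTER_CUBIC);x=np.clip(x.astype(float)*1.4,0,255).astype(np.uint8);cv2.imwrite("pics/w3b.png",x)
P=cloud(c,d);hsv=cv2.cvtColor(im,cv2.COLOR_RGB2HSV);m=cv2.inRange(hsv,(5,150,60),(18,255,255));n,l,s,ce=cv2.connectedComponentsWithStats(m)
i=1+np.argmax(s[1:,4]);q=P[(l==i)&(d>0)]
q=q[(q[:,2]<.019)&(q[:,2]>.0025)]
# centreline & heading of taper from edges
r=cv2.minAreaRect((q[:,:2]*1000).astype(np.float32));print(r);b=cv2.boxPoints(r);print(b)
D=np.array([.602,-.0612])
for e in (Rt[:2,0],):
    n_=np.array([-e[1],e[0]]);print("wedge mid lat",np.mean(np.percentile(q[:,:2]@n_,[1,99]))-D@n_, "tip fwd to dot",D@e-(q[:,:2]@e).max())
E
```

```text
5.8667 [ 0.47159558 -0.10161507  0.00690646] [-0.7456647   0.06154462  1.16291646]
[9.56815890e-01 2.90694598e-01 5.17908599e-05] 0.29495270591268397
((526.7771606445312, -83.83584594726562), (100.77828979492188, 43.31781768798828), 17.080608367919922)
[[ 472.249     -77.932396]
 [ 484.97214  -119.33958 ]
 [ 581.3053    -89.739296]
 [ 568.58215   -48.332115]]
wedge mid lat 0.00024096205753465494 tip fwd to dot 0.02814460719695533
```

View pics/w3b.png

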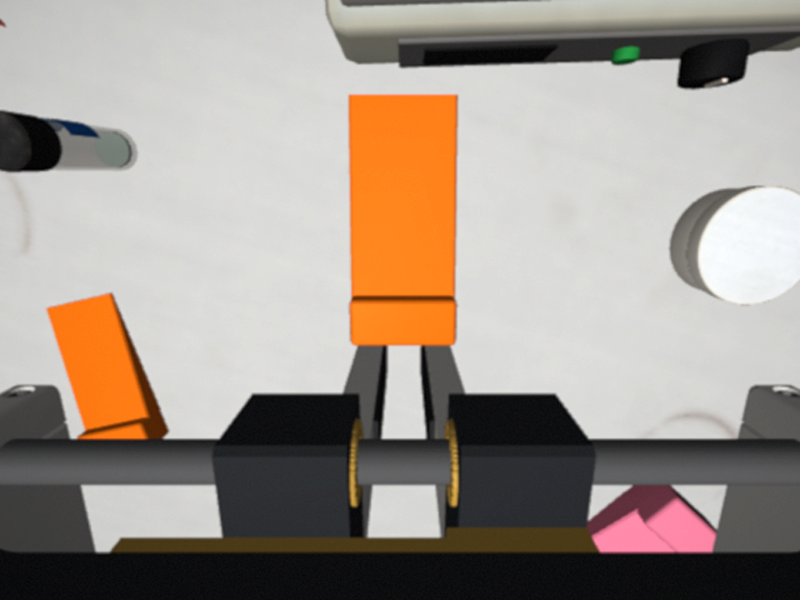

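Wedge is straight in front of the fingers and in line with the dot (0.2 mm off), its tip 28 mm before the dot. Push straight.

step_arm:
  deltas: ".003 0 0 0 0 0;.003 0 0 0 0 0;.003 0 0 0 0 0;.003 0 0 0 0 0;.003 0 0 0 0 0;.003 0 0 0 0 0;.003 0 0 0 0 0;.003 0 0 0 0 0;.003 0 0 0 0 0;.003 0 0 0 0 0;.002 0 0 0 0 0;0 0 0 0 0 0"

```text
t: 6.92
tcp_pos: [0.5027, -0.0924, 0.007]
tcp_rot: [3.107, 0.464, 0.001]
contact_force: [-0.1, -0.7, -0.3]
width: 0.0149
grasp_force: 0.0
```

step_arm:
  deltas: ".001 0 0 0 0 0;.001 0 0 0 0 0;.001 0 0 0 0 0;.001 0 0 0 0 0;0 0 0 0 0 0"

```text
t: 7.33
tcp_pos: [0.5061, -0.0912, 0.007]
tcp_rot: [-3.107, -0.463, -0.001]
contact_force: [-0.7, -0.3, 0.3]
width: 0.0153
grasp_force: 0.1
```

step_arm:
  deltas: ".001 0 0 0 0 0;.001 0 0 0 0 0;0 0 0 0 0 0"

```text
t: 7.58
tcp_pos: [0.508, -0.0907, 0.007]
tcp_rot: [-3.107, -0.463, -0.001]
contact_force: [0.3, 0.3, 0.5]
width: 0.0151
grasp_force: 0.1
```

step_arm:
  deltas: ".001 0 0 0 0 0;.001 0 0 0 0 0;.001 0 0 0 0 0;0 0 0 0 0 0"

```text
t: 7.92
tcp_pos: [0.511, -0.0898, 0.007]
tcp_rot: [-3.107, -0.464, -0.001]
contact_force: [-0.4, -0.1, 0.1]
width: 0.0149
grasp_force: 0.0
```

step_arm:
  deltas: ".001 0 0 0 0 0;.001 0 0 0 0 0;.001 0 0 0 0 0;0 0 0 0 0 0"

```text
t: 8.25
tcp_pos: [0.5138, -0.0889, 0.007]
tcp_rot: [-3.107, -0.464, -0.001]
contact_force: [0.3, -0.6, -0.1]
width: 0.015
grasp_force: 0.0
```

step_arm:
  deltas: ".001 0 0 0 0 0;.001 0 0 0 0 0;.001 0 0 0 0 0;0 0 0 0 0 0"

```text
t: 8.58
tcp_pos: [0.5167, -0.088, 0.007]
tcp_rot: [-3.107, -0.463, -0.001]
contact_force: [-0.6, -0.2, 0.5]
width: 0.0148
grasp_force: 0.0
```

step_arm:
  deltas: ".001 0 0 0 0 0;.001 0 0 0 0 0;.001 0 0 0 0 0;0 0 0 0 0 0"

```text
t: 8.92
tcp_pos: [0.5196, -0.0871, 0.007]
tcp_rot: [-3.107, -0.463, -0.001]
contact_force: [-0.3, -0.3, 0.3]
width: 0.0153
grasp_force: 0.0
```

step_arm:
  deltas: ".001 0 0 0 0 0;.001 0 0 0 0 0;0 0 0 0 0 0"

```text
t: 9.17
tcp_pos: [0.5214, -0.0866, 0.0069]
tcp_rot: [-3.107, -0.463, -0.001]
contact_force: [0.1, 0.8, 0.6]
width: 0.0149
grasp_force: 0.1
```

step_arm:
  deltas: ".001 0 0 0 0 0;.001 0 0 0 0 0;0 0 0 0 0 0"

```text
t: 9.42
tcp_pos: [0.5233, -0.086, 0.007]
tcp_rot: [-3.107, -0.463, -0.001]
contact_force: [-0.1, -0.4, -0.6]
width: 0.0149
grasp_force: 0.1
```

step_arm:
  deltas: ".001 0 0 0 0 0;.001 0 0 0 0 0;0 0 0 0 0 0"

```text
t: 9.67
tcp_pos: [0.5253, -0.0854, 0.007]
tcp_rot: [-3.107, -0.463, -0.001]
contact_force: [-1.7, 0.6, -0.2]
width: 0.015
grasp_force: 0.1
```

step_arm:
  deltas: ".001 0 0 0 0 0;.001 0 0 0 0 0;0 0 0 0 0 0"

```text
t: 9.92
tcp_pos: [0.527, -0.0848, 0.007]
tcp_rot: [-3.107, -0.464, -0.0]
contact_force: [-1.1, 0.1, 0.4]
width: 0.015
grasp_force: 0.3
```

step_arm:
  deltas: ".001 0 0 0 0 0;.001 0 0 0 0 0;0 0 0 0 0 0"

```text
t: 10.17
tcp_pos: [0.5281, -0.0843, 0.0069]
tcp_rot: [-3.107, -0.464, 0.002]
contact_force: [-3.1, -0.5, 1.3]
width: 0.015
grasp_force: 1.4
```

step_arm:
  deltas: ".001 0 0 0 0 0;0 0 0 0 0 0"

```text
t: 10.33
tcp_pos: [0.5288, -0.084, 0.0068]
tcp_rot: [-3.107, -0.464, 0.003]
contact_force: [-3.7, -1.4, 2.3]
width: 0.0146
grasp_force: 2.1
```

step_arm:
  deltas: ".001 0 0 0 0 0;0 0 0 0 0 0;0 0 0 0 0 0"

```text
t: 10.58
tcp_pos: [0.5294, -0.0837, 0.0068]
tcp_rot: [-3.107, -0.464, 0.004]
contact_force: [-5.5, -0.4, 2.8]
width: 0.0149
grasp_force: 2.6
```

step_arm:
  deltas: ".001 0 0 0 0 0;0 0 0 0 0 0;0 0 0 0 0 0"

```text
t: 10.83
tcp_pos: [0.5298, -0.0835, 0.0068]
tcp_rot: [-3.107, -0.464, 0.005]
contact_force: [-5.5, -1.7, 4.2]
width: 0.0148
grasp_force: 3.1
```

step_arm:
  deltas: "-.004 0 0 0 0 0;-.006 0 0 0 0 0;-.015 0 0 0 0 0;-.015 0 0 0 0 0;0 0 -.03 0 0 0;0 0 -.04 0 0 0;0 0 -.04 0 0 0;0 0 0 0 0 0"

```text
t: 11.5
tcp_pos: [0.4995, -0.0969, 0.1244]
tcp_rot: [3.1, 0.462, 0.025]
contact_force: [1.2, -0.7, 0.1]
width: 0.0149
grasp_force: 0.0
```

```bash
python3 - <<'E'
from h import *
from scipy.spatial.transform import Rotation as S
o=arm.get_obs();print(o["t"],o["tcp_pos"],o["contact_force"])
im,d,c=grab("wrist","w4")
x=cv2.resize(im[:,:,::-1],(800,600),interpolation=cv2.INTER_CUBIC);x=np.clip(x.astype(float)*1.4,0,255).astype(np.uint8);cv2.imwrite("pics/w4b.png",x)
hsv=cv2.cvtColor(im,cv2.COLOR_RGB2HSV);m=cv2.inRange(hsv,(22,120,80),(35,255,255));n,l,s,ce=cv2.connectedComponentsWithStats(m)
i=1+np.argmax(s[1:,4]);p=plane(c,*ce[i],.075);print("dot",ce[i],s[i],p,np.median(cloud(c,d)[l==i],0))
Rt=S.from_rotvec(o["tcp_rot"]).as_matrix();print("to dot, tool",Rt.T@(p-o["tcp_pos"]))
E
```

```text
11.5 [ 0.49954391 -0.09685664  0.1243694 ] [ 1.17624431 -0.66672035  0.05459904]
dot [276.29427793  81.2479564 ] [266  71  21  22 367] [ 0.60213057 -0.06082098  0.075     ] [ 0.60219993 -0.06085126  0.07462067]
to dot, tool [ 0.10790189 -0.00502881  0.05090994]
```

View pics/w4b.png

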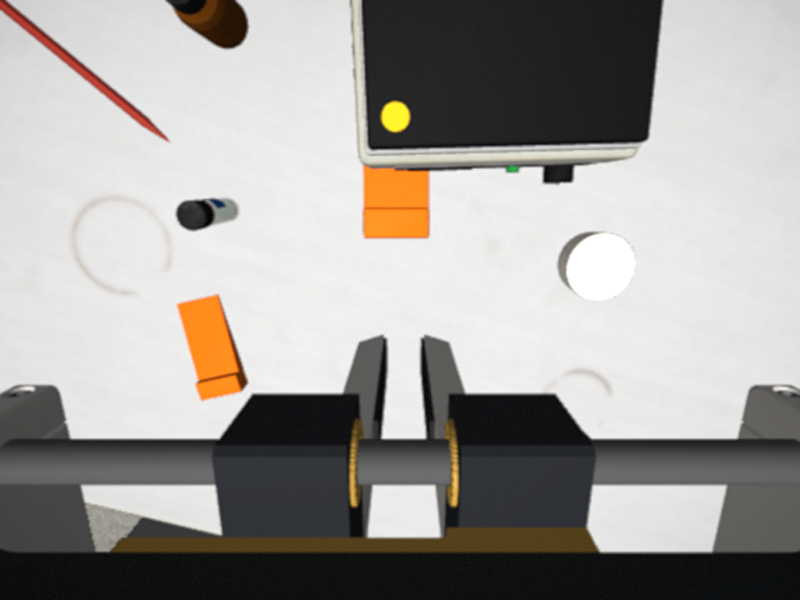

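The wedge is under the marked corner, heel at (396,237), aligned with the dot at (396,116). The shaker has not moved. Close the fingers and go over the dot.

step_arm:
  deltas: ".027 -.0012 0 0 0 0;.027 -.0012 0 0 0 0;.027 -.0012 0 0 0 0;.026 -.001 0 0 0 0;0 0 .02 0 0 0;0 0 .015 0 0 0;0 0 .005 0 0 0;0 0 0 0 0 0;0 0 0 0 0 0;0 0 0 0 0 0"
  grip: 0

```text
t: 12.38
tcp_pos: [0.594, -0.0594, 0.0763]
tcp_rot: [-3.107, -0.463, 0.001]
contact_force: [0.9, -0.1, -0.7]
width: 0.0005
grasp_force: 0.0
```

```bash
python3 - <<'E'
from h import *
from scipy.spatial.transform import Rotation as S
o=arm.get_obs();print(o["t"],o["tcp_pos"],o["contact_force"],o["width"])
Rt=S.from_rotvec(o["tcp_rot"]).as_matrix();print(Rt[:,2]);print("to dot, tool",Rt.T@(np.array([.6021,-.061,.075])-o["tcp_pos"]))
E
```

```text
12.3833 [ 0.59401239 -0.05937128  0.0762966 ] [ 0.94242518 -0.05333978 -0.66334668] 0.0005240972814011833
[-6.35920205e-04  4.90004208e-04 -9.99999678e-01]
to dot, tool [0.0072619  0.00391693 0.00129066]
```

step_arm:
  deltas: "0 0 -.004 0 0 0;.0073 .0039 0 0 0 0;0 0 .003 0 0 0;0 0 0 0 0 0;0 0 0 0 0 0;0 0 0 0 0 0"

```text
t: 12.88
tcp_pos: [0.6023, -0.061, 0.0777]
tcp_rot: [-3.107, -0.463, 0.001]
contact_force: [0.1, 0.3, -0.7]
width: 0.0004
grasp_force: 0.0
```

step_arm:
  deltas: "0 0 .001 0 0 0;0 0 .001 0 0 0;0 0 .001 0 0 0;0 0 0 0 0 0;0 0 0 0 0 0"

```text
t: 13.3
tcp_pos: [0.6024, -0.061, 0.0751]
tcp_rot: [-3.107, -0.464, -0.0]
contact_force: [-0.0, -0.2, 2.4]
width: 0.0005
grasp_force: 1.0
```

step_arm:
  deltas: "0 0 .001 0 0 0;0 0 .001 0 0 0;0 0 .001 0 0 0;0 0 0 0 0 0;0 0 0 0 0 0"

```text
t: 13.72
tcp_pos: [0.6024, -0.061, 0.0749]
tcp_rot: [3.107, 0.464, 0.002]
contact_force: [-4.8, 2.3, 16.0]
width: 0.0003
grasp_force: 8.1
```

step_arm:
  deltas: "0 0 .0005 0 0 0;0 0 0 0 0 0;0 0 0 0 0 0;0 0 0 0 0 0;0 0 0 0 0 0;0 0 0 0 0 0;0 0 0 0 0 0;0 0 0 0 0 0;0 0 0 0 0 0;0 0 0 0 0 0;0 0 0 0 0 0;0 0 0 0 0 0"

```text
t: 14.72
tcp_pos: [0.6025, -0.061, 0.0748]
tcp_rot: [3.107, 0.464, 0.002]
contact_force: [-5.8, 0.7, 18.8]
width: 0.0008
grasp_force: 9.3
```

step_arm:
  deltas: "0 0 0 0 0 0;0 0 0 0 0 0;0 0 0 0 0 0"

```text
t: 14.97
tcp_pos: [0.6024, -0.0609, 0.0748]
tcp_rot: [3.107, 0.464, 0.002]
contact_force: [-6.0, 0.9, 18.6]
width: 0.0006
grasp_force: 9.3
```

step_arm:
  deltas: "0 0 -.003 0 0 0;0 0 -.005 0 0 0;0 0 -.03 0 0 0;0 0 -.03 0 0 0;0 0 -.03 0 0 0;-.04 0 0 0 0 0;-.04 0 0 0 0 0;-.04 0 0 0 0 0;0 0 0 0 0 0;0 0 0 0 0 0;0 0 0 0 0 0"

```text
t: 15.88
tcp_pos: [0.4887, -0.0963, 0.1698]
tcp_rot: [3.107, 0.463, 0.003]
contact_force: [0.0, -0.1, -0.4]
width: 0.0005
grasp_force: 0.0
```

```bash
python3 - <<'E'
from h import *
o=arm.get_obs();print(o["t"],o["tcp_pos"],o["contact_force"])
im,d,c=grab("wrist","w5")
x=cv2.resize(im[:,:,::-1],(800,600),interpolation=cv2.INTER_CUBIC);x=np.clip(x.astype(float)*1.4,0,255).astype(np.uint8);cv2.imwrite("pics/w5b.png",x)
hsv=cv2.cvtColor(im,cv2.COLOR_RGB2HSV);P=cloud(c,d)
m=cv2.inRange(hsv,(22,120,80),(35,255,255));n,l,s,ce=cv2.connectedComponentsWithStats(m)
i=1+np.argmax(s[1:,4]);print("dot",plane(c,*ce[i],.075),np.median(P[l==i],0))
q=P[(P[...,2]>.065)&(P[...,2]<.085)&(d>0)&(P[...,0]>.59)];k=np.linalg.lstsq(np.c_[q[:,:2],np.ones(len(q))],q[:,2],rcond=None)[0];print("tilt",k)
E
```

```text
15.8833 [ 0.48872541 -0.09632472  0.169775  ] [ 0.02299321 -0.12075218 -0.37894675]
dot [ 0.60216318 -0.06085698  0.075     ] [ 0.60216034 -0.06083218  0.0746618 ]
tilt [0.00398954 0.00024923 0.07168488]
```

View pics/w5b.png

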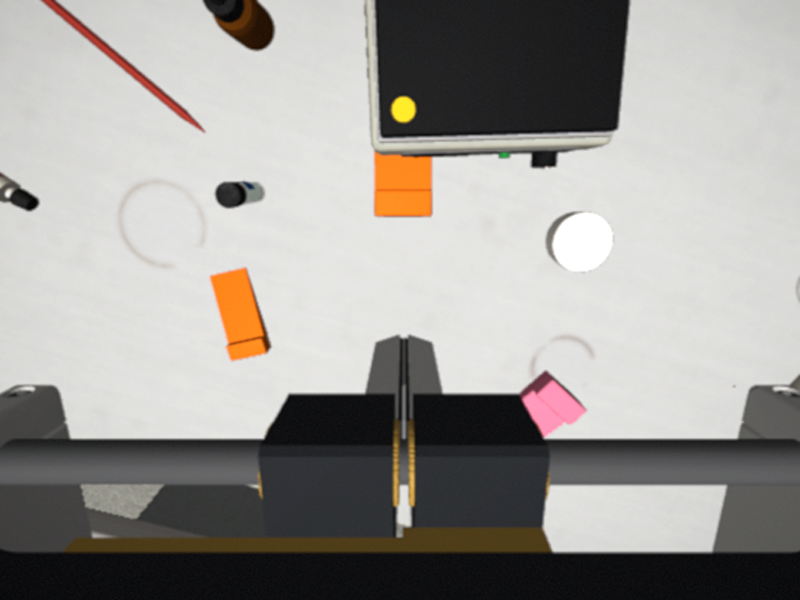

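The wedge is in place (heel at (404,216)) and the dot at (403,109) has not moved. The shaker is level, the other objects stand as before, and the hand is clear. The corner sank about 0.3 mm under 18.7 N held for over 1 s.

```bash
python3 -c "
from cell import arm
print(arm.hand_in())"
```

```text
the job is handed in; nothing more can be done
None
```

Done and handed in at about 16 s of the 54 s allowed: the wedge is snug under the short foot, the marked corner sank about 0.3 mm under an 18–19 N press held for just over a second, and the hand is clear.

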